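Carry a row of sample bottles over to the analysis rack in the same order

TASK

Move the four sample bottles from the white rack into the dark grey rack in the same order, counted from the orange end of each rack: the bottle nearest the white rack's orange end goes into the compartment at the grey rack's orange end, and so on along the row. Keep the bottles upright and set each one down on its compartment's floor without dropping it, and leave the small retain vials standing where they are in the white rack.

Things in the scene. Friction and masses are not known exactly. Their poses are not given: they have to be found in the camera images.
- white_rack: White two-row rack, 98 mm wide, full at the start. Fixed. Origin: underside centre; x across, y along the row (-122 to +134 mm), z up; an orange block closes the +y end. Walls 4 mm thick, 25 mm tall; floor 5 mm above the bench. Bottle compartments 58 (x) by 56 (y) mm, centred at x = +16, y = +90 (first), +30, -30, -90 mm. Vial pockets 28 mm square at x = -31 mm, same y.
- grey_rack: Dark grey single-row rack, 66 mm wide, empty at the start. Fixed. Origin: underside centre; x across, y along the row (-122 to +134 mm), z up; an orange block closes the +y end. Walls 4 mm thick, 25 mm tall; floor 5 mm above the bench. Four compartments 58 (x) by 56 (y) mm, centred at x = 0, y = +90 (first, at the orange end), +30, -30, -90 mm.
- bottle_red: Loose sample bottle with a red screw cap: white round body 40 mm in diameter, 90 mm tall overall; the cap is 42 mm in diameter and takes up the top 17 mm (73 to 90 mm above the foot), a good place to grip. Mass 60 to 130 g. Origin: centre of the foot, z up. Starts upright in a white-rack compartment.
- bottle_yellow: Loose sample bottle with a yellow screw cap: white round body 40 mm in diameter, 90 mm tall overall; the cap is 42 mm in diameter and takes up the top 17 mm (73 to 90 mm above the foot), a good place to grip. Mass 60 to 130 g. Origin: centre of the foot, z up. Starts upright in a white-rack compartment.
- bottle_green: Loose sample bottle with a green screw cap: white round body 40 mm in diameter, 90 mm tall overall; the cap is 42 mm in diameter and takes up the top 17 mm (73 to 90 mm above the foot), a good place to grip. Mass 60 to 130 g. Origin: centre of the foot, z up. Starts upright in a white-rack compartment.
- bottle_blue: Loose sample bottle with a blue screw cap: white round body 40 mm in diameter, 90 mm tall overall; the cap is 42 mm in diameter and takes up the top 17 mm (73 to 90 mm above the foot), a good place to grip. Mass 60 to 130 g. Origin: centre of the foot, z up. Starts upright in a white-rack compartment.
- vial_red: Small loose retain vial with a red cap, 22 mm in diameter, 42 mm tall, about 30 g, kept from the same sample as the red-capped bottle and standing beside it in the white rack's vial row, 47 mm from the bottle's axis, its top 47 mm above the bench. It stays there. Origin: centre of the foot, z up.
- vial_yellow: Small loose retain vial with a yellow cap, 22 mm in diameter, 42 mm tall, about 30 g, kept from the same sample as the yellow-capped bottle and standing beside it in the white rack's vial row, 47 mm from the bottle's axis, its top 47 mm above the bench. It stays there. Origin: centre of the foot, z up.
- vial_green: Small loose retain vial with a green cap, 22 mm in diameter, 42 mm tall, about 30 g, kept from the same sample as the green-capped bottle and standing beside it in the white rack's vial row, 47 mm from the bottle's axis, its top 47 mm above the bench. It stays there. Origin: centre of the foot, z up.
- vial_blue: Small loose retain vial with a blue cap, 22 mm in diameter, 42 mm tall, about 30 g, kept from the same sample as the blue-capped bottle and standing beside it in the white rack's vial row, 47 mm from the bottle's axis, its top 47 mm above the bench. It stays there. Origin: centre of the foot, z up.
Things that resemble listed ones, but are neither listed nor needed, are in the scene too. What is shaped like the bottle_blue but pink or purple is not meant.

How it is judged (in metres and radians):
At the end, for the whole second after the job is handed in: Bottles stand released, still, upright (0.1 rad) on the floor of the grey compartments, in their white-rack order counted from the orange ends, within 12 mm of each compartment's centre (x and y) and 5 mm in height; vials within 12 mm of their starts, upright (0.2 rad) (((y of vial_red in the frame of white_rack between 0.075 and 0.105 m and y of bottle_red in the frame of grey_rack between 0.078 and 0.102 m) or (y of vial_red in the frame of white_rack between 0.015 and 0.045 m and y of bottle_red in the frame of grey_rack between 0.018 and 0.042 m) or (y of vial_red in the frame of white_rack between -0.045 and -0.015 m and y of bottle_red in the frame of grey_rack between -0.042 and -0.018 m) or (y of vial_red in the frame of white_rack between -0.105 and -0.075 m and y of bottle_red in the frame of grey_rack between -0.102 and -0.078 m)) and x of bottle_red in the frame of grey_rack between -0.012 and 0.012 m and z of bottle_red in the frame of grey_rack between 0 and 0.01 m and angle between each of bottle_red, bottle_yellow, bottle_green, bottle_blue's own z axis and vertical below 0.1 rad and linear speed of each of bottle_red, bottle_yellow, bottle_green, bottle_blue below 0.02 m/s and distance of each of vial_red, vial_yellow, vial_green, vial_blue from where it was at the start of the episode below 0.012 m and angle between each of vial_red, vial_yellow, vial_green, vial_blue's own z axis and vertical below 0.2 rad and ((y of vial_yellow in the frame of white_rack between 0.075 and 0.105 m and y of bottle_yellow in the frame of grey_rack between 0.078 and 0.102 m) or (y of vial_yellow in the frame of white_rack between 0.015 and 0.045 m and y of bottle_yellow in the frame of grey_rack between 0.018 and 0.042 m) or (y of vial_yellow in the frame of white_rack between -0.045 and -0.015 m and y of bottle_yellow in the frame of grey_rack between -0.042 and -0.018 m) or (y of vial_yellow in the frame of white_rack between -0.105 and -0.075 m and y of bottle_yellow in the frame of grey_rack between -0.102 and -0.078 m)) and x of bottle_yellow in the frame of grey_rack between -0.012 and 0.012 m and z of bottle_yellow in the frame of grey_rack between 0 and 0.01 m and ((y of vial_green in the frame of white_rack between 0.075 and 0.105 m and y of bottle_green in the frame of grey_rack between 0.078 and 0.102 m) or (y of vial_green in the frame of white_rack between 0.015 and 0.045 m and y of bottle_green in the frame of grey_rack between 0.018 and 0.042 m) or (y of vial_green in the frame of white_rack between -0.045 and -0.015 m and y of bottle_green in the frame of grey_rack between -0.042 and -0.018 m) or (y of vial_green in the frame of white_rack between -0.105 and -0.075 m and y of bottle_green in the frame of grey_rack between -0.102 and -0.078 m)) and x of bottle_green in the frame of grey_rack between -0.012 and 0.012 m and z of bottle_green in the frame of grey_rack between 0 and 0.01 m and ((y of vial_blue in the frame of white_rack between 0.075 and 0.105 m and y of bottle_blue in the frame of grey_rack between 0.078 and 0.102 m) or (y of vial_blue in the frame of white_rack between 0.015 and 0.045 m and y of bottle_blue in the frame of grey_rack between 0.018 and 0.042 m) or (y of vial_blue in the frame of white_rack between -0.045 and -0.015 m and y of bottle_blue in the frame of grey_rack between -0.042 and -0.018 m) or (y of vial_blue in the frame of white_rack between -0.105 and -0.075 m and y of bottle_blue in the frame of grey_rack between -0.102 and -0.078 m)) and x of bottle_blue in the frame of grey_rack between -0.012 and 0.012 m and z of bottle_blue in the frame of grey_rack between 0 and 0.01 m); the robot touches nothing.
It fails at once if a bottle is tipped (more than 0.5 rad from upright) (angle between any of bottle_red, bottle_yellow, bottle_green, bottle_blue's own z axis and vertical above 0.5 rad).
It fails at once if a bottle is dropped or knocked (faster than 0.5 m/s with no finger on it) ((linear speed of bottle_red above 0.5 m/s and contact force between the fingers and bottle_red below 0.1 N) or (linear speed of bottle_yellow above 0.5 m/s and contact force between the fingers and bottle_yellow below 0.1 N) or (linear speed of bottle_green above 0.5 m/s and contact force between the fingers and bottle_green below 0.1 N) or (linear speed of bottle_blue above 0.5 m/s and contact force between the fingers and bottle_blue below 0.1 N)).
It fails at once if a vial is moved (more than 12 mm) from its place (distance of any of vial_red, vial_yellow, vial_green, vial_blue from where it was at the start of the episode above 0.012 m).
It also fails if it takes over 115 s, if anything falls off the work surface, if the arm or the gripper's body presses on something with over 40 N, if the wrist force passes 120 N, or if a joint passes its speed limit or range.

ROBOT

A 6-joint arm with a two-finger parallel gripper is mounted at the origin on the work surface. World frame = base frame: x ahead of the robot, y to its left, z up, the work surface at z = 0. Lengths are in mm, angles in rad, forces in N, time in s.
With the tool pointing down it reaches from about 325 to 850 mm from the base axis. Payload 4.4 kg.
Tool frame: the origin (TCP) lies midway between the tips of the shut fingers; the grasp point (between the pads) lies 19 mm behind it; z points along the fingers, y is the line along which they close (so a half turn about z gives the same grasp; the last joint's range is limited). The gripper opens to 94 mm and grips with 3 to 60 N. Pads are 16 mm wide; open, the fingers measure 119 mm over their backs; the gripper's body (75 mm by 177 mm) begins 78 mm behind the grasp point.
Start: joints at [1.185, 0.207, 1.542, -0, 1.393, -0.15], TCP at [133.783, 559.222, 205.447] pointing down, gripper open.
Joint ranges: [-2.73, 2.73], [-0.86, 2.22], [0.23, 2.46], [-1.11, 4.25], [0.08, 2.63], [-2.82, 2.82]. Speed limits (rad/s): [2.79, 2.79, 3.14, 3.14, 3.14, 3.14].

INTERFACE

Orientations are given as a 3x3 rotation matrix whose columns are the frame's x, y, z axes.
In Python, from plant import env, fingers, solver, imaging gives the robot as it stands. Calls block until the motion is done:
- env.movep(position, orientation): joint-space move of the TCP to a pose.
- env.line_to(position, rot=None, vel=150, threshold=None): straight line of the TCP; rot=None keeps the orientation; vel is the mean speed in mm/s. With threshold (N) it stops when the force on the tool has changed by that much, and returns True; else False.
- env.move_j(angles): joint-space move.
- fingers.set_gripper(opening, force=None): opening from 0.0 (shut) to 1.0 (fully open); force is the grip in N (None keeps the last); returns when the fingers have stopped.
- env.wait(seconds).
- solver.inverse_kinematics(position, orientation): joint angles nearest the present ones, or None.
- imaging.read_camera(name): name is "side" or "top"; returns a dict with "img" (420x560x3 uint8, red, green, blue), "z_map" (420x560 float32, mm along the optical axis (not along the pixel's ray), 0 where there is no reading), "fov_y" (degrees; the focal length in pixels is half the picture's height over the tangent of half this angle, whatever the lens; pixels are square), "cx", "cy" (the principal point, pixels), "origin" and "orientation" of the camera in the world. Camera axes: x right, y down, z forward; pixel columns grow to the right and rows downward; lengths in mm; the calibration is good to about 2 mm. A picture is of the moment at which its call begins.
A pose or a line that the arm cannot do raises env.IKError and nothing moves.
- env.sign_off(): hands the job in; it is judged then, once.
Readings, each from a call of its own:
- env.get_t(): time.
- env.get_q(): joint angles.
- env.get_qd(): joint speeds.
- env.get_tau(): joint torques, N m.
- env.get_tcp_pos(): TCP position.
- env.get_orientation(): TCP orientation.
- env.get_contact_force(): force on the tool from outside, world axes, zero at the start.
- env.get_moment(): the same for the moment, N m.
- env.get_gripper_width(): opening from 0.0 (shut) to 1.0 (fully open).
- env.get_grasp_force(): force on a finger pad.
Only numpy, scipy, OpenCV 4.12 (cv2) and the standard library are available. Lean on these libraries where they do the work, as an engineer would, in place of code of your own. Each camera call takes 0.05 s, during which the arm holds its last target. There are 200 camera calls.

## Working session

There is one attempt and no reset: what is moved stays moved. The work goes in short steps, each a Python script; the robot and the scene stay as the last script left them, time stands still between calls to the robot, and variables do not carry over. Pictures are saved under pics/ and viewed, at most 14 in all, crops included, and the job is handed in when it is done.

```bash
mkdir -p pics; ls
cat > h.py <<'E'
import numpy as np, cv2
from plant import env, fingers, solver, imaging
def snap(cam, tag):
    d=imaging.read_camera(cam); np.savez(f'pics/{tag}.npz',**d)
    cv2.imwrite(f'pics/{tag}.png',cv2.cvtColor(d['img'],cv2.COLOR_RGB2BGR)); return d
def cloud(d):
    f=d['img'].shape[0]/2/np.tan(np.radians(float(d['fov_y']))/2)
    v,u=np.mgrid[:420,:560]; z=d['z_map']
    p=np.stack([(u-d['cx'])/f*z,(v-d['cy'])/f*z,z],-1)
    return p@np.array(d['orientation']).T+np.array(d['origin'])
E
python3 - <<'E'
from h import *
for c in('top','side'):
    d=snap(c,c+'0'); print(c,d['fov_y'],d['cx'],d['cy'],d['origin'],d['orientation'])
E
```

```text
pics
top 43.60472031761523 284.6912762356226 204.83498697895615 [ 313.82301563   47.82718364 1177.99466234] [[-0.02454597 -0.98168741  0.18891087]
 [-0.99967248  0.02547165  0.00247348]
 [-0.00724005 -0.18878828 -0.98199112]]
side 49.03342672412399 285.34148371389944 211.54286835906728 [ 429.98258952 -681.06265359  591.02416674] [[ 0.98432486 -0.12084037  0.12846079]
 [-0.17538302 -0.59392639  0.7851702 ]
 [-0.01858401 -0.79539239 -0.60580986]]
```

View pics/top0.png

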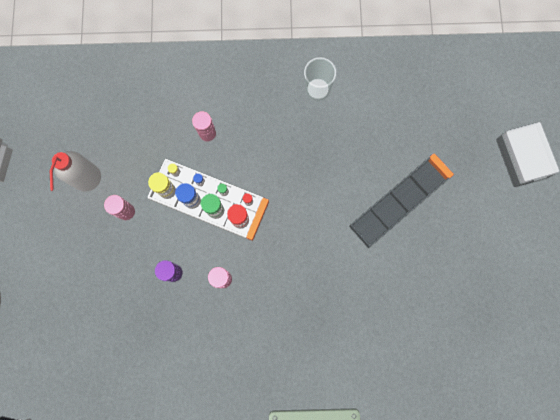

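View pics/side0.png

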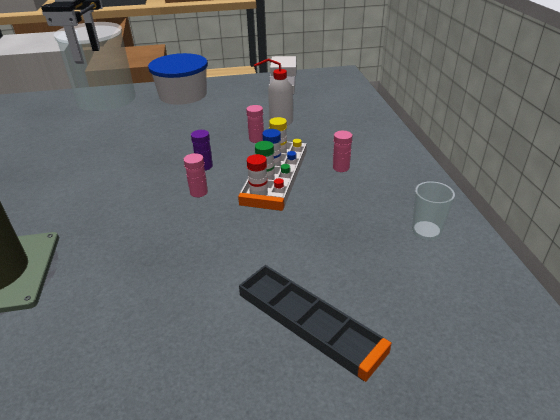

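The top view shows the white rack around (207,200), with its orange end at (258,219). Its caps, counted from orange, are red (237,215), green (211,205), blue (186,194) and yellow (159,183). The grey rack is at (402,200) with its orange end at (442,166). The pink and purple bottles at (203,125), (118,207), (219,277) and (166,271) stand outside the rack and are decoys. The bottle meant as blue is the cap at (186,194), which is in the rack beside the blue vial at (198,178).

```bash
cat > meas.py <<'E'
from h import *
def load(t): return dict(np.load(f'pics/{t}.npz'))
def rect(P): 
    (c,s,a)=cv2.minAreaRect(P[:,:2].astype(np.float32)); return np.round(c,1),np.round(s,1),round(a,2)
if __name__=='__main__':
  for t in('top0','side0'):
    d=load(t); p=cloud(d); hsv=cv2.cvtColor(d['img'],cv2.COLOR_RGB2HSV); H,S,V=[hsv[...,i].astype(int) for i in range(3)]
    ok=d['z_map']>0; x,y,z=p[...,0],p[...,1],p[...,2]
    print(t,'bench z',np.median(z[ok&(abs(z)<12)]))
    o=ok&(H>7)&(H<18)&(S>180)&(z>20)&(z<45)&(x>200)&(x<650)
    print(' orange W',rect(p[o&(y>0)]),p[o&(y>0)].mean(0),' G',rect(p[o&(y<0)]),p[o&(y<0)].mean(0))
    u=np.arange(560)[None]; v=np.arange(420)[:,None]
    reg=((u>330)&(u<470)&(v>140)&(v<260)) if t=='top0' else ((u>220)&(u<410)&(v>250)&(v<390))
    g=ok&reg&(z>17)&(z<40); print(' grey',rect(p[g]),g.sum())
    for n,lo,hi in(('red',0,5),('green',50,85),('blue',105,122),('yellow',24,33)):
      for k,a,b in(('cap',88,102),('vial',42,54)):
        m=ok&(H>=lo)&(H<=hi)&(S>130)&(z>a)&(z<b)&(x>300)&(x<650)&(y>80)&(y<450)
        q=p[m]
        if len(q)<5: print(n,k,'none');continue
        c,r=cv2.minEnclosingCircle(q[:,:2].astype(np.float32)); print(' ',n,k,len(q),np.round(c,1),round(r,1),np.median(q[:,2]).round(1))
E
python3 meas.py
python3 -c "
import cv2
i=cv2.imread('pics/top0.png')[140:250,130:280]
cv2.imwrite('pics/crop1.png',cv2.resize(i,None,fx=5,fy=5,interpolation=2))"
```

```text
top0 bench z -0.5060180184300407
 orange W (array([0., 0.]), array([0., 0.]), 0.0) [nan nan nan]  G (array([0., 0.]), array([0., 0.]), 0.0) [nan nan nan]
 grey (array([ 543.4, -212.3]), array([ 66.1, 256.9]), 38.79) 886
  red cap 282 [506.3 151.9] 20.2 94.4
  red vial 63 [549.4 133.4] 9.8 46.3
green cap none
green vial none
  blue cap 274 [555.3 261.7] 20.5 94.2
  blue vial 57 [597.8 244.1] 10.1 46.0
  yellow cap 23 [575.4 314.1] 18.6 92.0
  yellow vial 14 [620.5 298.5] 9.6 44.9
side0 bench z 0.5249090076383709
 orange W (array([507.4, 112.5]), array([18.9, 97.4]), 66.59) [507.70295774 111.04744855  24.56249432]  G (array([ 617.3, -305.8]), array([66.7, 16.8]), 37.98) [ 615.68751948 -307.75854102   25.09961426]
 grey (array([ 542.1, -212.1]), array([ 68.2, 256.7]), 38.78) 2427
  red cap 200 [508.  151.5] 22.1 95.3
  red vial 91 [523.5 138.1] 36.6 46.1
  green cap 182 [532.3 206.3] 23.2 95.2
  green vial 55 [557.8 187.1] 24.9 46.8
  blue cap 166 [556.2 262. ] 22.7 95.0
  blue vial 54 [582.2 242. ] 24.9 47.1
  yellow cap 146 [579.2 319.9] 23.0 95.1
  yellow vial 43 [608.4 298.9] 25.4 46.9meas.py:11: RuntimeWarning: Mean of empty slice.
  print(' orange W',rect(p[o&(y>0)]),p[o&(y>0)].mean(0),' G',rect(p[o&(y<0)]),p[o&(y<0)].mean(0))
  ret = um.true_divide(
```

View pics/crop1.png

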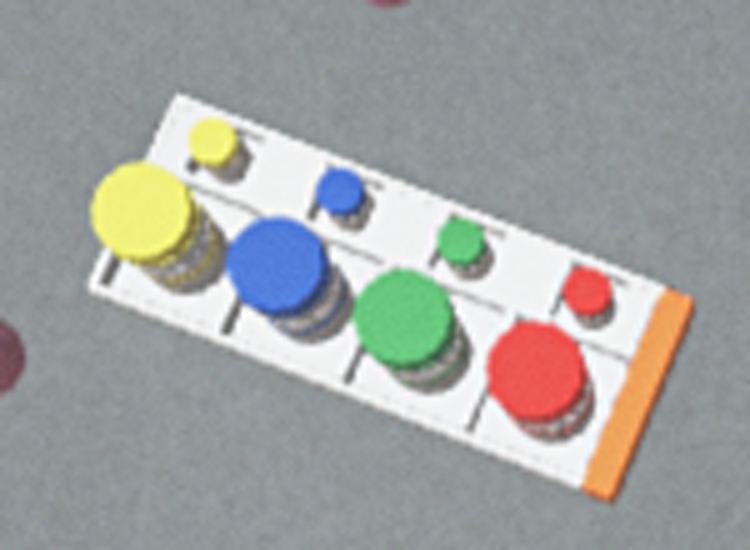

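The crop confirms the order from the orange end as red, green, blue, yellow, with each vial beside its bottle. Next I check IK for every pose, then move the first bottle, gripping across the row so the fingers stay clear of the neighbouring bottles.

```bash
cat > job.py <<'E'
from h import *
def down(y): y=np.array([*y,0.])/np.linalg.norm(y); z=np.array([0,0,-1.]); return np.stack([np.cross(y,z),y,z],1)
WX=np.array([-.918,.397]); GY=np.array([.6265,-.7794]); GX=np.array([GY[1],-GY[0]])
GO=np.array([542.8,-212.2])-6*GY
SRC=dict(red=(507,151.8),green=(531.3,206.5),blue=(555.8,261.8),yellow=(579.2,319.5))
DST={n:GO+GY*y for n,y in zip(SRC,(90,30,-30,-90))}
ZG,ZU=68,190
def pick_rot(xy,a):
    c=[]
    for s in(1,-1):
        q=solver.inverse_kinematics([*xy,ZU],down(s*np.array(a)))
        if q is not None: c.append((abs(q[5]),s))
    return down(min(c)[1]*np.array(a))
def transfer(n):
    s,g=SRC[n],DST[n]; Rs,Rg=pick_rot(s,WX),pick_rot(g,GX)
    fingers.set_gripper(.8); env.movep([*s,ZU],Rs)
    env.line_to([*s,ZG],vel=120); fingers.set_gripper(0,force=25)
    w,f=env.get_gripper_width()*94,env.get_grasp_force()
    print(n,'width',w,'force',f,env.get_t())
    assert w>36 and f>3
    env.line_to([*s,ZU],vel=120); print(' lifted width',env.get_gripper_width()*94,env.get_contact_force())
    env.movep([*g,ZU],Rg); env.wait(.3)
    print(' above',env.get_tcp_pos(),g)
    env.line_to([*g,ZG+8],vel=120); env.wait(.2)
    hit=env.line_to([*g,ZG-3],vel=15,threshold=3); print(' set',hit,env.get_tcp_pos()[2])
    fingers.set_gripper(.8); env.wait(.2)
    env.line_to([*g,ZU],vel=150); print(' t',env.get_t())
E
python3 - <<'E'
from job import *
for n in SRC:
    for p,a in((SRC[n],WX),(DST[n],GX)):
        R=pick_rot(p,a); print(n,np.round(p,1),[np.round(solver.inverse_kinematics([*p,z],R),2) for z in(ZG-3,ZU)])
transfer('red')
snap('side','s1'); snap('top','t1')
E
```

```text
red [507.  151.8] [array([ 0.13,  0.27,  1.78, -0.  ,  1.09,  0.54]), array([ 0.13,  0.12,  1.67, -0.  ,  1.35,  0.54])]
red [ 595.4 -277.7] [array([-0.57,  0.51,  1.44, -0.  ,  1.19, -1.25]), array([-0.57,  0.39,  1.34, -0.  ,  1.41, -1.25])]
green [531.3 206.5] [array([ 0.22,  0.35,  1.68, -0.  ,  1.12,  0.63]), array([ 0.22,  0.21,  1.57, -0.  ,  1.36,  0.63])]
green [ 557.8 -230.9] [array([-0.54,  0.41,  1.59, -0.  ,  1.14, -1.21]), array([-0.54,  0.28,  1.48, -0.  ,  1.38, -1.21])]
blue [555.8 261.8] [array([ 0.3 ,  0.43,  1.56, -0.  ,  1.15,  0.71]), array([ 0.3 ,  0.3 ,  1.46, -0.  ,  1.38,  0.71])]
blue [ 520.2 -184.1] [array([-0.5 ,  0.32,  1.72, -0.  ,  1.1 , -1.17]), array([-0.5 ,  0.17,  1.62, -0.  ,  1.35, -1.17])]
yellow [579.2 319.5] [array([ 0.37,  0.52,  1.43, -0.  ,  1.19,  0.78]), array([ 0.37,  0.4 ,  1.33, -0.  ,  1.42,  0.78])]
yellow [ 482.7 -137.4] [array([-0.45,  0.22,  1.85, -0.  ,  1.08, -1.13]), array([-0.45,  0.06,  1.74, -0.  ,  1.34, -1.13])]
red width 41.46137148566379 force 25.000159442424774 4.4
 lifted width 41.814779771857395 [-0.49684745  0.50343086 -0.76602293]
 above [ 595.69866325 -276.94444151  190.20738637] [ 595.426  -277.6696]
 set True 68.18769725703977
 t 11.1833
```

Run:
```python
import cv2,numpy as np
a=cv2.imread('pics/s1.png')[90:390,180:480]; b=cv2.imread('pics/t1.png')[130:260,330:460]
cv2.imwrite('pics/c2.png',np.hstack([cv2.resize(a,(400,400)),cv2.resize(b,(400,400),interpolation=2)]))
```

```text
(no output)
```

View pics/c2.png

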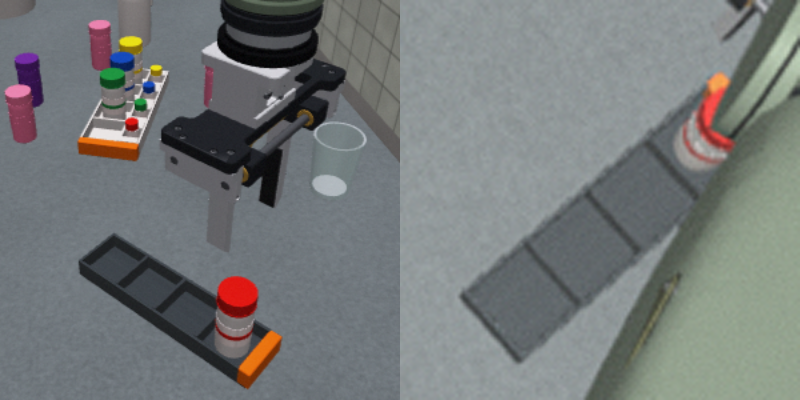

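Red stands upright in the first grey compartment (crop pixel 236,315), and the red vial is undisturbed at (131,124). I continue with the other three bottles.

Run:
```python
from job import *
for n in('green','blue','yellow'): transfer(n)
env.movep([400,60,260],down(GX)); 
for c in('side','top'): snap(c,c+'E')
d=dict(np.load('pics/sideE.npz')); p=cloud(d); H,S,V=cv2.split(cv2.cvtColor(d['img'],cv2.COLOR_RGB2HSV))
for n,lo,hi in(('red',0,5),('green',50,85),('blue',105,122),('yellow',24,33)):
    m=(H>=lo)&(H<=hi)&(S>130)&(p[...,2]>88)&(p[...,2]<102)&(p[...,1]<-80)
    q=p[m]; c,r=cv2.minEnclosingCircle(q[:,:2].astype(np.float32)); e=np.array(c)-DST[n]
    print(n,len(q),r,'err y,x',e@GY,e@GX,np.median(q[:,2]))
print(env.get_t())
```

```text
green width 41.52098390877565 force 25.00019073486328 15.0667
 lifted width 41.272405756568205 [-0.4474187   0.07581085 -0.82540077]
 above [ 558.06064861 -230.23901908  190.05376416] [ 557.836  -230.9056]
 set True 68.11424077746702
 t 21.8667
blue width 41.513735805721176 force 25.00023901462555 25.6667
 lifted width 41.623248450049914 [ 0.77951865  0.46680449 -0.55529134]
 above [ 520.46993883 -183.60975608  189.98102343] [ 520.246  -184.1416]
 set True 68.10493866463872
 t 32.5
yellow width 41.26008131462166 force 25.000105798244476 36.35
 lifted width 41.2357252555327 [ 0.39614533 -0.02466618 -0.23612925]
 above [ 482.89119026 -136.97168577  189.99773574] [ 482.656  -137.3776]
 set True 68.04265026972722
 t 43.2417
red 628 21.63271713256836 err y,x -0.2350746418554275 -0.32657793396001644 95.33559110558829
green 554 21.39979362487793 err y,x -1.8979434410253215 1.0071786975096917 95.30266741714831
blue 493 22.461153030395508 err y,x -0.8497468684911854 -1.1359425839233437 95.10309983884667
yellow 425 22.141996383666992 err y,x 0.17287895819341254 -2.216581866149925 95.32000461935394
46.3
```

View pics/sideE.png

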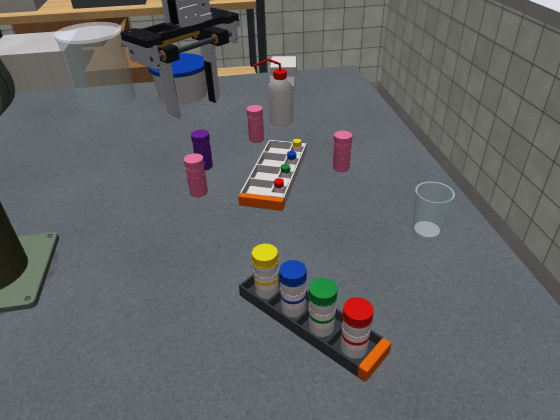

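All four bottles stand in the grey rack, in order from the orange end: red (357,325), green (322,305), blue (292,288) and yellow (265,270). Each is within about 3 mm of its compartment centre. The vials are still in place at (279,183) to (297,143), and the arm is clear.

```bash
python3 -c "
from plant import env
print(env.sign_off())"
```

```text
the job is handed in; nothing more can be done
None
```

All four bottles are upright in the grey rack in the right order (red, green, blue, yellow from the orange end), each within about 3 mm of centre; the vials look undisturbed, and the job was handed in at about 46 s, with no verdict returned.

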